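# Index a hand mitre box one hole over

## Task

The mitre box stands square: set it for the first mitre on the side where the long batten lies on its bed, by hooking a fingertip under the red pull ring, lifting the spring pin and swinging the ring end of the blue arm one hole towards the batten's side. Let the pin drop fully home there and draw clear. Do not pinch the ring or force the box, do not swing the wrong way or well past the hole, and leave the batten, offcut, tape measure and try square where they lie.

Things in the scene. Friction and masses are not known exactly. Their poses are not given: they have to be found in the camera images.
- mitre_box: Hand mitre box screwed to the bench, saw taken out. Origin on the bench under the arm's pivot; -x points to its front, where the ring is, +y to the left of someone facing it from the front, z up. Its front looks to the robot's left. Bed 500 mm along y, from x = -48 to +36 mm, top 52 mm above the bench; the fence behind it (face at x = +20 mm) rises to 92 mm. Fixed.
- pivot (a point): Point on the upright pivot axis of the blue swing arm, 22 mm above the bench, axes as the mitre box. The arm is a flat bar 36 mm wide, top 33 mm above the bench, passing under the bed; 95 mm in front of and behind the pivot it carries saw-guide posts, 40 mm wide and 26 mm deep, to 189 mm above the bench.
- swing_arm (a joint): Angle of the blue arm (rad): 0 square (ring end straight to the box's front), positive with the ring end swung to the box's left (+y), negative to its right. Holes at 0, +-0.393, +-0.785. Turns easily (about 1 N at the ring) with the pin out; locked to about 0.01 rad with the pin home. Where the pin is out, it stays where left.
- index_pin (a joint): Lift of the spring pin (m): 0 home, end stop at 0.022. A 10 mm pin with round nose, 190 mm from the pivot, 11 mm deep in its hole: from 0.011 up it is free to swing, let down between holes it rides on the plate at about 0.011 and snaps down over a hole. Lifting takes 5 N at home, 9 N at the stop. Its dark housing (radius 16 mm) rises to 60 mm above the bench.
- ring_center (a point): Centre of the red pull ring's opening; moves with pin and arm, axes as the arm (-x outward from the pivot, z up). Pin home: 91 mm above the bench, 14 mm from the pin axis towards the pivot. Stiff oval of 6 mm rod, opening 54 mm across the arm by 44 mm; leans 35 deg back (top nearer the pivot), so a finger pointing ahead and down at 45 deg enters it from the front.
- hole_left (a point): Centre of the mouth of the first 12 mm index hole to the box's left (arm at +0.393), on top of the grey arc-shaped plate in front of the bed: plate radius 157 to 223 mm about the pivot, 52 deg to either side, top 22 mm above the bench, five holes at radius 190 mm every 22.5 deg.
- hole_middle (a point): Mouth of the middle index hole (arm at 0), where the pin starts. 22 mm above the bench.
- hole_right (a point): Mouth of the first index hole to the box's right (arm at -0.393). 22 mm above the bench.
- batten: Loose long softwood batten, 220 mm along its y, 40 mm (x), 34 mm high, on the bed against the fence, on the left or right half; origin at the centre of its underside. The sign of its y in the box's frame is the side to swing to.
- offcut: Loose short offcut of the same wood, 90 mm (y) by 40 mm (x), 34 mm high, on the other half of the bed; origin at the centre of its underside. Leave it.
- tape_measure: Loose yellow tape measure, 74 mm (x) by 40 mm (y), 64 mm high, on the bench in front of the grey plate; origin at the centre of its underside. Leave it.
- try_square: Loose try square lying flat on the bench in front of the grey plate. Dark wood stock 22 mm (x) by 110 mm (y), 16 mm high, origin at the centre of its underside; steel blade 36 mm wide, 3 mm thick, along +x to 141 mm, its middle at y = +37 mm. Leave it.
Not all that is in view belongs to the job. Of the things that look like the batten, the largest one is meant.

How it is judged:
By the outcome, as a careful person would: the job done as asked, in the order asked, and still so for the second after the job is handed in, with the robot touching nothing.
It also fails if it takes over 48 s, if anything falls off the work surface, if the arm or the gripper's body presses on something with over 40 N, if the wrist force passes 120 N, or if a joint passes its speed limit or range.

## Robot

A 7-joint arm with a two-finger parallel gripper is mounted at the origin on the work surface. World frame = base frame: x ahead of the robot, y to its left, z up, the work surface at z = 0. Lengths are in m, angles in degrees, forces in N, time in s.
With the tool pointing down it reaches from about 0.4 to 0.9 m from the base axis. Payload 5.5 kg.
Tool frame: the origin (TCP) lies at the very end of the fingers, on their centre line; the grasp point (between the pads) lies 19 mm behind it; z points along the fingers, y is the line along which they close (so a half turn about z gives the same grasp; the last joint's range is limited). The gripper opens to 85 mm and grips with 20 to 120 N. Pads are 22 mm wide; open, the fingers measure 114 mm over their backs; the gripper's body (76 mm by 85 mm) begins 54 mm behind the grasp point. The pads swing forward as they close: fully open they stand 13 mm farther back than shut.
Start: joints at [-58.373, 28.699, -24.465, 88.831, 12.651, 65.22, -12.049], TCP at [0.185, 0.623, 0.231] pointing down, gripper open.
Joint ranges: [-164.97, 164.97], [-17.58, 116.51], [-87.97, 89.64], [11.32, 138.91], [-80.73, 260.73], [10.89, 115.49], [-147.41, 147.41]. Speed limits (degrees/s): [147.25, 147.25, 180, 180, 180, 180, 180].

## Interface

Orientations are given as [roll, pitch, yaw] about the fixed x, y, z axes, in that order (R = Rz(yaw) Ry(pitch) Rx(roll)).
In Python, from rig import status, imaging, ticket gives the robot as it stands.
- The arm moves only by the tool drive_tool, never from a script. Its argument "steps" is a list of rows, each an object of numbers: "tx", "ty", "tz": the shift along the tool's x, y, z in m; "rx", "ry", "rz": the turn, a rotation vector about the tool's x, y, z in degrees; "claw": the closure, from 0 (fully open) to 1 (shut). In form: [{"tx": .., "ty": .., "tz": .., "rx": .., "ry": .., "rz": .., "claw": ..}, ...]. A call has 1 to 8 rows; each row is the pose to reach, as a shift and turn from the pose commanded when the call began, along the tool's axes at that moment; what a row does not reach only later rows make up. A row lasts 1/8 s, in which the tool goes at most 62.5 mm and 10.7 degrees, less where a joint would pass 70% of its speed; a pose out of reach is approached as far as the arm can. A call with a gripper value outside its range is refused whole. The fingers move at their own pace and stop on an object; "newtons" is the grip in N (left out, the last holds). Time passes only in rows, so rows that repeat a pose let the fingers close. It gives the time, the measured TCP pose, the force, the opening and the grip force at its end, in the units of the state.
- status.get_obs(): the state, without advancing time (a new reading comes with each control period).
- imaging.camera(name): name is "scene" or "top" or "wrist"; returns a dict with "pixels" (384x512x3 uint8, blue, green, red), "vertical_fov" (degrees; the focal length in pixels is half the picture's height over the tangent of half this angle, whatever the lens; pixels are square), "cx", "cy" (the principal point, pixels), "view" (4x4, takes a point from world to camera coordinates). Camera axes: x right, y down, z forward; pixel columns grow to the right and rows downward; lengths in m; the calibration is good to about 2 mm. The wrist camera is an equidistant fisheye: a pixel r from the principal point sees the ray r / f radians off the axis. A picture is of the moment at which its call begins. There is no depth.
- ticket.sign_off(): hands the job in; it is judged then, once.
The state is a dict: "time_s": time; "q": joint angles; "qd": joint speeds; "joint_torque": joint torques, N m; "position": TCP position; "ee_rot": TCP orientation; "contact_force": force on the tool from outside, world axes, zero at the start; "torque": the same for the moment, N m; "finger_gap": finger opening in m; "grip_force": force on a finger pad.
Only numpy, scipy, OpenCV 4.12 (cv2) and the standard library are available. Lean on these libraries where they do the work, as an engineer would, in place of code of your own. Each camera call takes 0.05 s, during which the arm holds its last target. There are 200 camera calls.

## Working session

There is one attempt and no reset: what is moved stays moved. The work goes in short steps, Python scripts to look and compute and a tool call to move; the robot and the scene stay as the last step left them, time stands still between calls to the robot, and variables do not carry over. Pictures are saved under pics/ and viewed, at most 10 in all, crops included, and the job is handed in when it is done.

Besides the shell and the picture viewer there is one more tool, called as name([rows], argument=value, ...), one row to a line, values as JSON. drive_tool: Moves the arm, as the interface text tells. Its arguments: {"type":"object","properties":{"steps":{"type":"array","items":{"type":"object","properties":{"tx":{"type":"number"},"ty":{"type":"number"},"tz":{"type":"number"},"rx":{"type":"number"},"ry":{"type":"number"},"rz":{"type":"number"},"claw":{"type":"number"}}}},"newtons":{"type":"number"}},"required":["steps"]}

```bash
mkdir -p pics
cat > h.py <<'E'
import numpy as np,cv2
from rig import status,imaging
from scipy.spatial.transform import Rotation as R
def cam(n,save=None):
    c=imaging.camera(n)
    if save: cv2.imwrite('pics/'+save,c['pixels'])
    return c
def ray(c,u,v):
    f=c['pixels'].shape[0]/2/np.tan(np.radians(c['vertical_fov'])/2)
    d=np.array([(u-c['cx'])/f,(v-c['cy'])/f,1.]); V=np.array(c['view'])
    return -V[:3,:3].T@V[:3,3], V[:3,:3].T@d
def onz(c,u,v,z):
    o,d=ray(c,u,v); return o+d*(z-o[2])/d[2]
def proj(c,p):
    V=np.array(c['view']); q=V[:3,:3]@np.array(p)+V[:3,3]
    f=c['pixels'].shape[0]/2/np.tan(np.radians(c['vertical_fov'])/2)
    return q[0]/q[2]*f+c['cx'],q[1]/q[2]*f+c['cy']
E
python3 - <<'E'
from h import *
import pickle
a=cam('top');b=cam('scene')
pickle.dump((a,b),open('c.pkl','wb'))
cv2.imwrite('pics/a.png',a['pixels']);cv2.imwrite('pics/b.png',b['pixels'])
for c in(a,b): print(ray(c,c['cx'],c['cy']),c['vertical_fov'])
print(status.get_obs())
E
```

```text
(array([0.44380883, 0.00621   , 1.10544017]), array([ 0.17942075, -0.00750639, -0.98374379])) 48.55539821184047
(array([ 1.21235553, -0.04774719,  1.02690317]), array([-0.53821071,  0.03822392, -0.84194309])) 51.62873016589149
{'time_s': 0.1, 'q': array([-58.37172425,  28.74655263, -24.45437628,  88.88525871,
        12.6484619 ,  65.22253748, -12.04787796]), 'qd': array([-0.023542  , -0.05967148, -0.09462106, -0.13649268, -0.05699895,
       -0.06184138, -0.00023297]), 'joint_torque': array([-1.18580530e-02, -5.70804405e+01, -5.83820567e+00, -2.81747049e+01,
        1.05931688e-02,  5.52517551e-03, -1.22362040e-07]), 'position': array([0.18497819, 0.62245775, 0.23038547]), 'ee_rot': array([-1.79898486e+02, -4.70691307e-03,  1.63455173e+02]), 'contact_force': array([-0.40214419,  0.32066605, -0.93653556]), 'torque': array([-0.02534379, -0.03259555, -0.02945318]), 'grip_force': 0.0, 'finger_gap': 0.0853509063998044}
```

View pics/a.png

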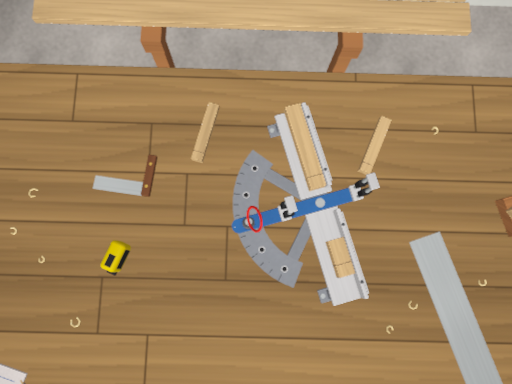

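View pics/b.png

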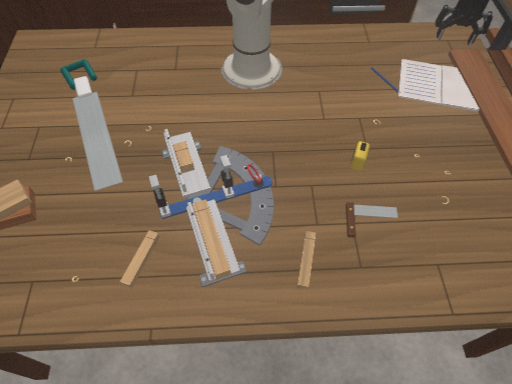

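The batten (305,148 in top; 212,237 in scene) lies on the far, +x world half, which is the box's left. The offcut is at (341,257). The loose sticks at (205,132) and (375,145) are decoys off the bed. The red ring is at (255,219), and the visible plate holes are near (254,168), (246,195), (262,250) and (284,268).

Next I'll refine the pose from the holes and check a close crop.

Run:
```python
from h import *
import pickle
from scipy.optimize import least_squares
a,b=pickle.load(open('c.pkl','rb'))
im=a['pixels'];g=cv2.cvtColor(im,cv2.COLOR_BGR2GRAY).astype(float)
pts=[]
for (u,v) in [(254,168),(246,195),(262,250),(284,268)]:
    w=g[v-6:v+7,u-6:u+7]; yy,xx=np.mgrid[v-6:v+7,u-6:u+7]
    k=np.clip(w-175,0,None) # white rim
    d=np.clip(60-w,0,None)
    print((u,v),w.min(),w.max(),(xx*d).sum()/d.sum(),(yy*d).sum()/d.sum(),(xx*k).sum()/max(k.sum(),1),(yy*k).sum()/max(k.sum(),1))
    pts.append(((xx*d).sum()/d.sum(),(yy*d).sum()/d.sum()))
P=np.array([onz(a,u,v,.022)[:2] for u,v in pts])
ang=np.array([2,1,-1,-2])*np.pi/8
def mod(p):
    x,y,t=p; # box x axis direction angle t ; hole at angle: -x rotated; +angle -> +y side
    c,s=np.cos(t),np.sin(t)
    l=np.stack([-.19*np.cos(ang),.19*np.sin(ang)],1)
    return np.array([x,y])+l@np.array([[c,s],[-s,c]])
r=least_squares(lambda p:(mod(p)-P).ravel(),[.43,-.2,-1.4])
print(r.x,np.degrees(r.x[2]),(r.fun*1000).round(1))
hsv=cv2.cvtColor(im,cv2.COLOR_BGR2HSV)
for n,c in(('top',a),('scene',b)):
    h=cv2.cvtColor(c['pixels'],cv2.COLOR_BGR2HSV)
    m=((h[...,0]<6)|(h[...,0]>174))&(h[...,1]>170)&(h[...,2]>90)
    nn,l,s,ce=cv2.connectedComponentsWithStats(m.astype(np.uint8))
    print(n,[(s[i].tolist(),ce[i].round(1)) for i in range(1,nn) if s[i,4]>15])
x,y,t=r.x;X=np.array([np.cos(t),np.sin(t),0])
rc=np.array([x,y,0])-X*.176+[0,0,.091]
print('ring pred',rc,proj(a,rc),proj(b,rc))
cv2.imwrite('pics/c.png',np.hstack([cv2.resize(im[150:290,220:320],None,fx=4,fy=4,interpolation=2),cv2.resize(b['pixels'][130:270,200:300],None,fx=4,fy=4,interpolation=2)]))
```

```text
(254, 168) 44.0 189.0 254.20987654320987 167.64197530864197 254.59322033898306 168.864406779661
(246, 195) 45.0 189.0 245.49122807017545 194.49122807017545 246.25 193.44230769230768
(262, 250) 47.0 192.0 261.30864197530866 249.0 261.8390804597701 249.09195402298852
(284, 268) 48.0 190.0 284.0 268.28395061728395 284.5546875 268.578125
[ 0.61064172 -0.18234096 -1.26759442] -72.62781024727701 [-0.2  0.1  0.3 -0.  -0.  -0.  -0.1 -0. ]
top [([247, 206, 15, 26, 88], array([254.2, 218.5]))]
scene []
ring pred [ 0.55809206 -0.01436913  0.091     ] (np.float64(253.76092263686928), np.float64(218.41237093703236)) (np.float64(253.87909865413766), np.float64(174.3083399415218))
```

View pics/c.png

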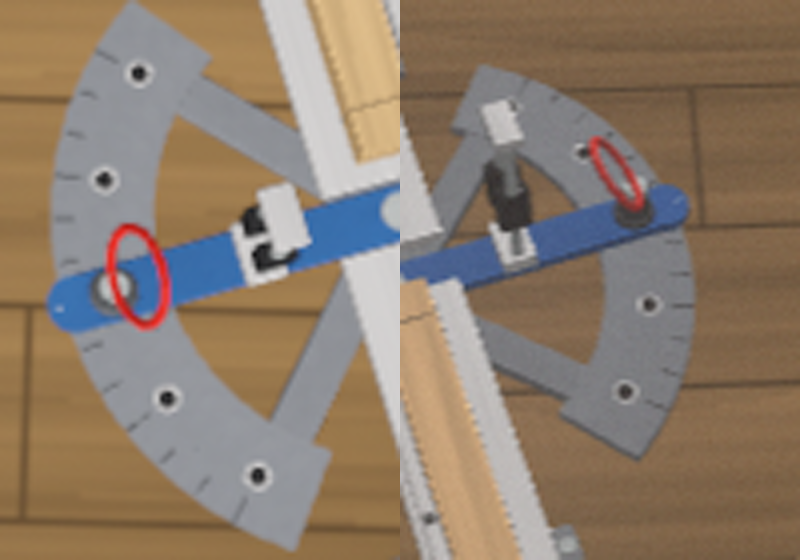

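```bash
cat >> h.py <<'E'
PV=np.array([.61064,-.18234,0]);T0=-1.26759
def fr(th):  # ring-arm axes at angle th (outward=-X)
    t=T0-th; X=np.array([np.cos(t),np.sin(t),0]); Y=np.array([-np.sin(t),np.cos(t),0]); return X,Y
def ring(th=0,lift=0):
    X,Y=fr(th); return PV-.176*X+[0,0,.091+lift]
def rot(th=0,el=45):
    X,Y=fr(th); e=np.radians(el); z=X*np.cos(e)-np.array([0,0,1])*np.sin(e)
    return np.stack([np.cross(Y,z),Y,z],1)
def go(p,Rt):
    o=status.get_obs(); C=R.from_euler('xyz',o['ee_rot'],degrees=True).as_matrix()
    print('t',o['time_s'],'pos',o['position'].round(4),'F',o['contact_force'].round(1),'q',o['q'].round(0))
    print('shift',(C.T@(p-o['position'])).round(4),'rv',np.degrees(R.from_matrix(C.T@Rt).as_rotvec()).round(2))
E
python3 -c "
from h import *
print(fr(.1),fr(0))
go(np.array([.5,.17,.28]),rot())"
```

```text
(array([ 0.20181072, -0.97942454,  0.        ]), array([0.97942454, 0.20181072, 0.        ])) (array([ 0.2985818 , -0.95438405,  0.        ]), array([0.95438405, 0.2985818 , 0.        ]))
t 0.1 pos [0.185  0.6225 0.2304] F [-0.4  0.3 -0.9] q [-58.  29. -24.  89.  13.  65. -12.]
shift [-0.4308 -0.3441 -0.049 ] rv [ 21.89 -41.23  53.11]
```

drive_tool([
  {"tx": -0.431, "ty": -0.344, "tz": -0.049, "rx": 21.9, "ry": -41.2, "rz": 53.1, "claw": 1},
  {"tx": -0.431, "ty": -0.344, "tz": -0.049, "rx": 21.9, "ry": -41.2, "rz": 53.1, "claw": 1},
  {"tx": -0.431, "ty": -0.344, "tz": -0.049, "rx": 21.9, "ry": -41.2, "rz": 53.1, "claw": 1},
  {"tx": -0.431, "ty": -0.344, "tz": -0.049, "rx": 21.9, "ry": -41.2, "rz": 53.1, "claw": 1},
  {"tx": -0.431, "ty": -0.344, "tz": -0.049, "rx": 21.9, "ry": -41.2, "rz": 53.1, "claw": 1},
  {"tx": -0.431, "ty": -0.344, "tz": -0.049, "rx": 21.9, "ry": -41.2, "rz": 53.1, "claw": 1},
  {"tx": -0.431, "ty": -0.344, "tz": -0.049, "rx": 21.9, "ry": -41.2, "rz": 53.1, "claw": 1},
  {"tx": -0.431, "ty": -0.344, "tz": -0.049, "rx": 21.9, "ry": -41.2, "rz": 53.1, "claw": 1},
])

```text
time_s: 1.1
position: [0.4703, 0.2136, 0.2741]
ee_rot: [-179.9, 45.0, 107.5]
contact_force: [0.6, 0.2, 1.0]
finger_gap: 0.0001
grip_force: 0.0
```

```bash
python3 -c "
from h import *
Rt=rot()
go(np.array([.5,.17,.28]),Rt)
go(ring()-.07*Rt[:,2],Rt)"
```

```text
t 1.1 pos [0.4703 0.2136 0.2741] F [0.6 0.2 1. ] q [-53.  26.   2. 100.  35.  84. -47.]
shift [-0.0399  0.0152  0.0315] rv [-0.01  0.01  0.11]
t 1.1 pos [0.4703 0.2136 0.2741] F [0.6 0.2 1. ] q [-53.  26.   2. 100.  35.  84. -47.]
shift [-0.0429  0.0156  0.2318] rv [-0.01  0.01  0.11]
```

drive_tool([
  {"tx": -0.043, "ty": 0.0156, "tz": 0.04},
  {"tx": -0.043, "ty": 0.0156, "tz": 0.09},
  {"tx": -0.043, "ty": 0.0156, "tz": 0.14},
  {"tx": -0.043, "ty": 0.0156, "tz": 0.19},
  {"tx": -0.043, "ty": 0.0156, "tz": 0.22},
  {"tx": -0.043, "ty": 0.0156, "tz": 0.231},
  {"tx": -0.043, "ty": 0.0156, "tz": 0.231},
  {"tx": -0.043, "ty": 0.0156, "tz": 0.231},
])

```text
invalid input
```

```bash
python3 -c "
from h import *
Rt=rot()
go(ring()-.07*Rt[:,2],Rt)
a=cam('wrist');b=cam('scene')
b['pixels']=b['pixels'];u,v=map(int,proj(b,ring()))
cv2.imwrite('pics/d.png',np.hstack([cv2.resize(a['pixels'],(400,300)),cv2.resize(b['pixels'][v-60:v+40,u-60:u+73],(400,300))]))
"
```

```text
t 1.1 pos [0.4703 0.2136 0.2741] F [0.6 0.2 1. ] q [-53.  26.   2. 100.  35.  84. -47.]
shift [-0.0429  0.0156  0.2318] rv [-0.01  0.01  0.11]
```

View pics/d.png

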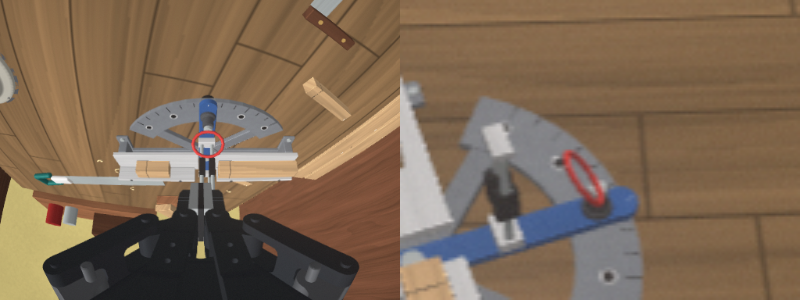

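The move was refused. The wrist view shows the fingers aligned with the ring and arm. I'll resend with full rows.

drive_tool([
  {"tx": -0.03, "ty": 0.015, "tz": 0.03, "rx": 0, "ry": 0, "rz": 0, "claw": 1},
  {"tx": -0.043, "ty": 0.015, "tz": 0.08, "rx": 0, "ry": 0, "rz": 0, "claw": 1},
  {"tx": -0.043, "ty": 0.015, "tz": 0.13, "rx": 0, "ry": 0, "rz": 0, "claw": 1},
  {"tx": -0.043, "ty": 0.015, "tz": 0.17, "rx": 0, "ry": 0, "rz": 0, "claw": 1},
  {"tx": -0.043, "ty": 0.015, "tz": 0.19, "rx": 0, "ry": 0, "rz": 0, "claw": 1},
  {"tx": -0.043, "ty": 0.015, "tz": 0.19, "rx": 0, "ry": 0, "rz": 0, "claw": 1},
])

```text
time_s: 1.95
position: [0.5324, 0.0602, 0.1704]
ee_rot: [-179.8, 45.0, 107.4]
contact_force: [-0.9, -0.2, 1.2]
finger_gap: 0.0002
grip_force: 0.0
```

```bash
python3 -c "
from h import *
Rt=rot()
go(ring()-.03*Rt[:,2],Rt)
a=cam('wrist');b=cam('scene')
u,v=map(int,proj(b,ring()))
cv2.imwrite('pics/e.png',np.hstack([cv2.resize(a['pixels'][150:360,116:396],(400,300)),cv2.resize(b['pixels'][v-60:v+40,u-60:u+73],(400,300))]))
"
```

```text
t 1.95 pos [0.5324 0.0602 0.1704] F [-0.9 -0.2  1.2] q [-43.  30.   8. 111.  44.  64. -46.]
shift [0.0004 0.0026 0.0819] rv [-0.18 -0.03  0.  ]
```

View pics/e.png

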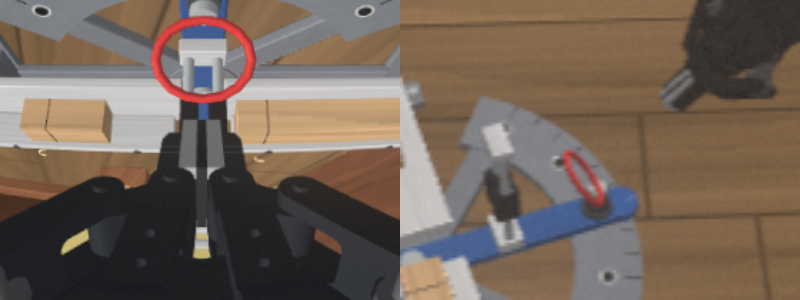

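drive_tool([
  {"tx": 0, "ty": 0.0026, "tz": 0.03, "rx": 0, "ry": 0, "rz": 0, "claw": 1},
  {"tx": 0, "ty": 0.0026, "tz": 0.06, "rx": 0, "ry": 0, "rz": 0, "claw": 1},
  {"tx": 0, "ty": 0.0026, "tz": 0.08, "rx": 0, "ry": 0, "rz": 0, "claw": 1},
  {"tx": 0, "ty": 0.0026, "tz": 0.09, "rx": 0, "ry": 0, "rz": 0, "claw": 1},
  {"tx": 0, "ty": 0.0026, "tz": 0.09, "rx": 0, "ry": 0, "rz": 0, "claw": 1},
])

```text
time_s: 2.68
position: [0.555, 0.0027, 0.1078]
ee_rot: [179.9, 44.9, 107.4]
contact_force: [0.5, 0.2, 0.2]
finger_gap: 0.0001
grip_force: 0.0
```

```bash
python3 -c "
from h import *
Rt=rot()
go(ring()+.022*Rt[:,2],Rt)
a=cam('wrist');b=cam('scene')
u,v=map(int,proj(b,ring()))
cv2.imwrite('pics/f.png',np.hstack([cv2.resize(a['pixels'][150:360,116:396],(400,300)),cv2.resize(b['pixels'][v-60:v+40,u-60:u+73],(400,300))]))
"
```

```text
t 2.675 pos [0.555  0.0027 0.1078] F [0.5 0.2 0.2] q [-38.  35.  11. 114.  49.  54. -49.]
shift [-0.0004 -0.0022  0.046 ] rv [ 0.06 -0.12 -0.01]
```

View pics/f.png

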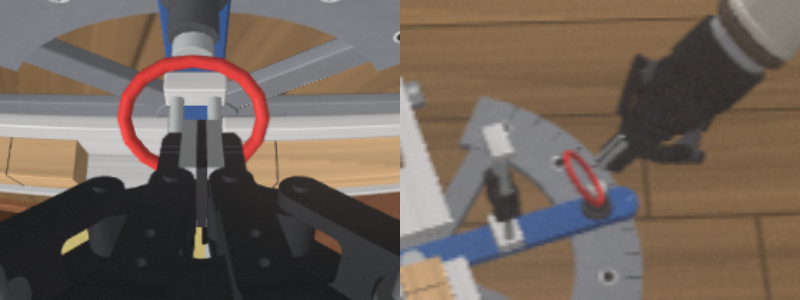

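drive_tool([
  {"tx": 0, "ty": -0.002, "tz": 0.01, "rx": 0, "ry": 0, "rz": 0, "claw": 1},
  {"tx": 0, "ty": -0.002, "tz": 0.02, "rx": 0, "ry": 0, "rz": 0, "claw": 1},
  {"tx": 0, "ty": -0.002, "tz": 0.03, "rx": 0, "ry": 0, "rz": 0, "claw": 1},
  {"tx": 0, "ty": -0.002, "tz": 0.04, "rx": 0, "ry": 0, "rz": 0, "claw": 1},
  {"tx": 0, "ty": -0.002, "tz": 0.046, "rx": 0, "ry": 0, "rz": 0, "claw": 1},
  {"tx": 0, "ty": -0.002, "tz": 0.046, "rx": 0, "ry": 0, "rz": 0, "claw": 1},
])

```text
time_s: 3.52
position: [0.5623, -0.0302, 0.0746]
ee_rot: [-180.0, 44.9, 107.3]
contact_force: [0.3, -0.8, 0.4]
finger_gap: -0.0
grip_force: 0.0
```

```bash
python3 -c "
from h import *
Rt=rot()
go(ring()+.022*Rt[:,2],Rt)
go(ring()+.022*Rt[:,2]+[0,0,.012],Rt)
a=cam('wrist');b=cam('scene')
u,v=map(int,proj(b,ring()))
cv2.imwrite('pics/g.png',np.hstack([cv2.resize(a['pixels'][150:360,116:396],(400,300)),cv2.resize(b['pixels'][v-60:v+40,u-60:u+73],(400,300))]))
"
```

```text
t 3.525 pos [ 0.5623 -0.0302  0.0746] F [ 0.3 -0.8  0.4] q [-36.  39.  12. 115.  52.  49. -51.]
shift [ 0.      0.0007 -0.0012] rv [-0.04 -0.08 -0.02]
t 3.525 pos [ 0.5623 -0.0302  0.0746] F [ 0.3 -0.8  0.4] q [-36.  39.  12. 115.  52.  49. -51.]
shift [-0.0085  0.0007 -0.0097] rv [-0.04 -0.08 -0.02]
```

View pics/g.png

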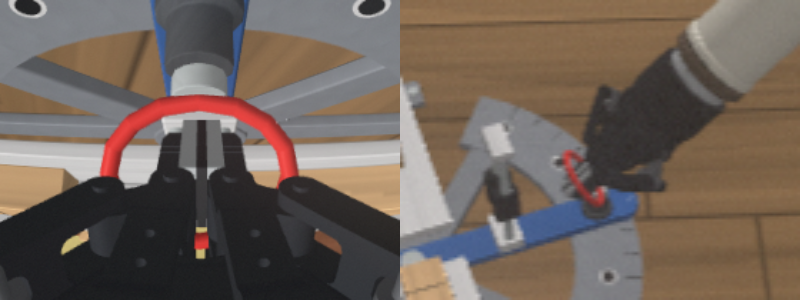

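drive_tool([
  {"tx": -0.004, "ty": 0.0007, "tz": 0.0, "rx": 0, "ry": 0, "rz": 0, "claw": 1},
  {"tx": -0.008, "ty": 0.0007, "tz": 0.0, "rx": 0, "ry": 0, "rz": 0, "claw": 1},
  {"tx": -0.01, "ty": 0.0007, "tz": -0.002, "rx": 0, "ry": 0, "rz": 0, "claw": 1},
  {"tx": -0.012, "ty": 0.0007, "tz": -0.004, "rx": 0, "ry": 0, "rz": 0, "claw": 1},
  {"tx": -0.012, "ty": 0.0007, "tz": -0.004, "rx": 0, "ry": 0, "rz": 0, "claw": 1},
])

```text
time_s: 4.25
position: [0.5644, -0.0341, 0.0857]
ee_rot: [180.0, 44.8, 107.4]
contact_force: [0.0, 1.0, -4.7]
finger_gap: 0.0
grip_force: 2.2
```

```bash
cat >> h.py <<'E'
def see():
    for n in('top','scene'):
        c=cam(n);im=c['pixels'];h=cv2.cvtColor(im,cv2.COLOR_BGR2HSV)
        m=((h[...,0]<6)|(h[...,0]>174))&(h[...,1]>130)&(h[...,2]>70)
        u,v=map(int,proj(c,ring()));k=np.zeros_like(m);k[v-30:v+25,u-25:u+40]=1
        y,x=np.where(m&k)
        print(n,len(x),'med',np.mean(x).round(1),np.mean(y).round(1),'x',x.min(),x.max(),'y',y.min(),y.max())
E
python3 -c "
from h import *
go(ring()+.022*rot()[:,2],rot());see()"
```

```text
t 4.25 pos [ 0.5644 -0.0341  0.0857] F [ 0.   1.  -4.7] q [-36.  37.  12. 115.  52.  50. -50.]
shift [ 0.0108 -0.0001  0.0037] rv [ 0.03 -0.19  0.02]
top 81 med 257.7 217.3 x 248 262 y 206 231
scene 56 med 253.1 174.4 x 247 260 y 164 182
```

drive_tool([
  {"tx": -0.003, "ty": 0, "tz": -0.003, "rx": 0, "ry": 0, "rz": 0, "claw": 1},
  {"tx": -0.006, "ty": 0, "tz": -0.006, "rx": 0, "ry": 0, "rz": 0, "claw": 1},
  {"tx": -0.009, "ty": 0, "tz": -0.009, "rx": 0, "ry": 0, "rz": 0, "claw": 1},
  {"tx": -0.011, "ty": 0, "tz": -0.011, "rx": 0, "ry": 0, "rz": 0, "claw": 1},
  {"tx": -0.011, "ty": 0, "tz": -0.011, "rx": 0, "ry": 0, "rz": 0, "claw": 1},
])

```text
time_s: 4.97
position: [0.565, -0.0342, 0.1018]
ee_rot: [179.9, 44.8, 107.3]
contact_force: [-0.9, 4.2, -7.7]
finger_gap: 0.0001
grip_force: 4.1
```

```bash
python3 -c "
from h import *
go(ring(0,.015)+.022*rot()[:,2],rot());see()
for n in('top','scene'):
  c=cam(n);print(proj(c,ring()),proj(c,ring(0,.015)))"
```

```text
t 4.975 pos [ 0.565  -0.0342  0.1018] F [-0.9  4.2 -7.7] q [-36.  36.  12. 115.  51.  51. -48.]
shift [ 0.0119 -0.0007  0.0042] rv [ 0.07 -0.16 -0.02]
top 77 med 258.0 216.1 x 248 262 y 205 230
scene 55 med 253.1 171.2 x 248 260 y 161 179
(np.float64(253.76059676726655), np.float64(218.41338756124318)) (np.float64(253.90503623633396), np.float64(217.70304540628928))
(np.float64(253.87931372919027), np.float64(174.30763051120655)) (np.float64(253.90570005414295), np.float64(171.28047134582303))
```

```bash
python3 -c "
from h import *
o=status.get_obs();C=R.from_euler('xyz',o['ee_rot'],degrees=True).as_matrix()
for k in range(1,9):
  th=.393*k/8;W=R.from_rotvec([0,0,-th]).as_matrix()
  p=PV+W@(o['position']-PV)
  print((C.T@(p-o['position'])).round(4),np.degrees(R.from_matrix(C.T@W@C).as_rotvec()).round(2))"
```

```text
[-0.0002  0.0076  0.0002] [ 1.99 -0.    2.  ]
[-0.0006  0.0152  0.0006] [ 3.97 -0.    3.99]
[-0.0013  0.0227  0.0013] [ 5.96 -0.01  5.99]
[-0.0022  0.0302  0.0022] [ 7.94 -0.01  7.98]
[-0.0034  0.0376  0.0034] [ 9.93 -0.01  9.98]
[-0.0049  0.045   0.0049] [ 1.191e+01 -1.000e-02  1.197e+01]
[-0.0066  0.0522  0.0066] [13.9  -0.02 13.97]
[-0.0085  0.0593  0.0086] [15.88 -0.02 15.96]
```

drive_tool([
  {"tx": -0.0002, "ty": 0.0076, "tz": 0.0002, "rx": 2.0, "ry": 0, "rz": 2.0, "claw": 1},
  {"tx": -0.0006, "ty": 0.0152, "tz": 0.0006, "rx": 4.0, "ry": 0, "rz": 4.0, "claw": 1},
  {"tx": -0.0013, "ty": 0.0227, "tz": 0.0013, "rx": 6.0, "ry": 0, "rz": 6.0, "claw": 1},
  {"tx": -0.0022, "ty": 0.0302, "tz": 0.0022, "rx": 7.9, "ry": 0, "rz": 8.0, "claw": 1},
  {"tx": -0.0034, "ty": 0.0376, "tz": 0.0034, "rx": 9.9, "ry": 0, "rz": 10.0, "claw": 1},
  {"tx": -0.0049, "ty": 0.045, "tz": 0.0049, "rx": 11.9, "ry": 0, "rz": 12.0, "claw": 1},
  {"tx": -0.0066, "ty": 0.0522, "tz": 0.0066, "rx": 13.9, "ry": 0, "rz": 14.0, "claw": 1},
  {"tx": -0.0066, "ty": 0.0522, "tz": 0.0066, "rx": 13.9, "ry": 0, "rz": 14.0, "claw": 1},
])

```text
time_s: 6.18
position: [0.6187, -0.028, 0.1015]
ee_rot: [179.8, 44.9, 87.5]
contact_force: [1.2, 3.2, -8.5]
finger_gap: -0.0003
grip_force: 3.8
```

```bash
cat >> h.py <<'E'
def arm():
    # arm angle from blue bar in top view (plane z=.033), part in front of bed
    c=cam('top');h=cv2.cvtColor(c['pixels'],cv2.COLOR_BGR2HSV)
    m=(h[...,0]>100)&(h[...,0]<118)&(h[...,1]>150)&(h[...,2]>60)
    P=[]
    for y,x in zip(*np.where(m)):
        p=onz(c,x,y,.033)-PV; 
        if np.hypot(*p[:2])<.24: P.append(p[:2])
    P=np.array(P);X,Y=fr(0);a=P@X[:2];b=P@Y[:2]
    vx,vy,x0,y0=cv2.fitLine(np.stack([a,b],1).astype(np.float32),cv2.DIST_HUBER,0,.001,.001).ravel()
    print('arm angle',-np.arctan(vy/vx),len(P),'off',y0-vy/vx*x0)
E
python3 -c "
from h import *
arm();see()
for th in(.3,.344,.393):
  for n in('top','scene'):
    c=cam(n);print(th,n,proj(c,ring(th,.015)))
go(ring(.393,.015)+.018*rot(.393)[:,2],rot(.393))
a=cam('wrist');b=cam('top')
u,v=map(int,proj(b,ring()))
cv2.imwrite('pics/i.png',np.hstack([cv2.resize(a['pixels'][150:360,116:396],(400,300)),cv2.resize(b['pixels'][v-70:v+30,u-40:u+93],(400,300))]))
"
```

```text
arm angle 0.33263922 807 off -0.0013460647
top 49 med 254.9 197.8 x 248 258 y 188 205
scene 54 med 255.5 188.2 x 252 262 y 177 198
0.3 top (np.float64(251.00378992252627), np.float64(195.8750113535946))
0.3 scene (np.float64(257.6185212122985), np.float64(186.46342350402654))
0.344 top (np.float64(251.13871695509394), np.float64(192.67260248215786))
0.344 scene (np.float64(257.7028804757144), np.float64(188.806583850393))
0.393 top (np.float64(251.45613867020313), np.float64(189.12785661568122))
0.393 scene (np.float64(257.65190138798124), np.float64(191.43686019974902))
t 6.625 pos [ 0.6172 -0.0279  0.1019] F [ 1.2  4.9 -7.6] q [-30.  45.  12.  94.  36.  66. -45.]
shift [0.0121 0.0077 0.0001] rv [ 2.02 -0.13  1.96]
```

View pics/i.png

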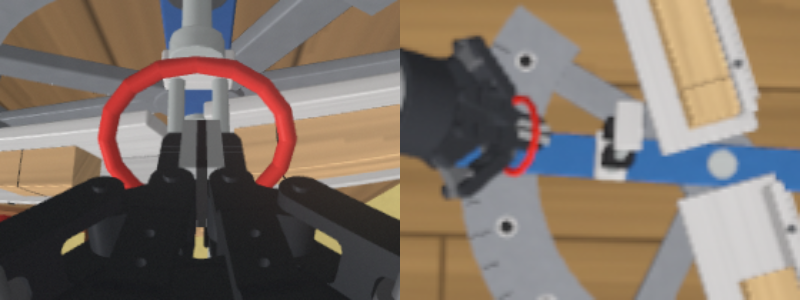

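drive_tool([
  {"tx": 0, "ty": 0.003, "tz": 0, "rx": 1, "ry": 0, "rz": 1, "claw": 1},
  {"tx": -0.0002, "ty": 0.006, "tz": 0.0002, "rx": 2, "ry": 0, "rz": 2, "claw": 1},
  {"tx": -0.0003, "ty": 0.009, "tz": 0.0003, "rx": 2, "ry": 0, "rz": 2, "claw": 1},
  {"tx": -0.0003, "ty": 0.009, "tz": 0.0003, "rx": 2, "ry": 0, "rz": 2, "claw": 1},
])

```text
time_s: 7.22
position: [0.6273, -0.0289, 0.1018]
ee_rot: [179.8, 44.9, 84.7]
contact_force: [1.7, 3.3, -7.8]
finger_gap: -0.0003
grip_force: 4.2
```

```bash
python3 -c "
from h import *
arm();see()
go(ring(.393,.015)+.018*rot(.393)[:,2],rot(.393))
import pickle
"
```

```text
arm angle 0.38670155 790 off -0.0011701919
top 40 med 254.4 195.2 x 247 259 y 188 201
scene 36 med 254.5 189.2 x 252 263 y 180 198
t 7.375 pos [ 0.6269 -0.0288  0.1019] F [ 2.   3.5 -7.3] q [-29.  46.  12.  91.  34.  68. -45.]
shift [ 0.0124 -0.0024 -0.0002] rv [ 0.07 -0.14 -0.06]
```

```bash
python3 -c "
import h,pickle
a,b=pickle.load(open('c.pkl','rb'))
h.cam=lambda n:a
h.arm()"
```

```text
arm angle 0.0036078228 1003 off -0.0015201301
```

drive_tool([
  {"tx": 0, "ty": 0.001, "tz": 0, "rx": 0, "ry": 0, "rz": 0, "claw": 1},
  {"tx": 0, "ty": 0.0016, "tz": 0, "rx": 0, "ry": 0, "rz": 0, "claw": 1},
  {"tx": 0.0025, "ty": 0.0016, "tz": 0.0025, "rx": 0, "ry": 0, "rz": 0, "claw": 1},
  {"tx": 0.005, "ty": 0.0016, "tz": 0.005, "rx": 0, "ry": 0, "rz": 0, "claw": 1},
  {"tx": 0.005, "ty": 0.0016, "tz": 0.005, "rx": 0, "ry": 0, "rz": 0, "claw": 1},
])

```text
time_s: 8.0
position: [0.6282, -0.0292, 0.095]
ee_rot: [179.9, 44.9, 84.8]
contact_force: [-0.4, 3.8, -4.4]
finger_gap: -0.0002
grip_force: 3.1
```

```bash
python3 -c "
from h import *
arm();see();go(ring(.393),rot(.393))
"
```

```text
arm angle 0.37748614 784 off 0.00016377121
top 41 med 254.4 195.0 x 247 259 y 188 201
scene 34 med 253.6 189.8 x 251 262 y 182 198
t 8.15 pos [ 0.6283 -0.0292  0.0951] F [-0.6  4.6 -4.4] q [-29.  47.  12.  91.  34.  68. -45.]
shift [ 0.0183 -0.0038 -0.0126] rv [ 0.03 -0.11 -0.08]
```

drive_tool([
  {"tx": 0.002, "ty": 0, "tz": 0.002, "rx": 0, "ry": 0, "rz": 0, "claw": 1},
  {"tx": 0.003, "ty": 0, "tz": 0.003, "rx": 0, "ry": 0, "rz": 0, "claw": 1},
  {"tx": 0.003, "ty": 0, "tz": 0.003, "rx": 0, "ry": 0, "rz": 0, "claw": 1},
])

```text
time_s: 8.52
position: [0.6281, -0.0308, 0.0913]
ee_rot: [179.9, 45.0, 84.6]
contact_force: [-0.6, 0.4, -0.2]
finger_gap: 0.0003
grip_force: 0.0
```

```bash
python3 -c "
from h import *
arm();see();go(ring(.393),rot(.393))
for l in (0,.005,.011):
  c=cam('scene');print(proj(c,ring(.393,l)))
"
```

```text
arm angle 0.38973308 778 off -0.0012169769
top 41 med 254.6 195.0 x 248 259 y 188 201
scene 37 med 253.6 189.2 x 252 262 y 182 198
t 8.675 pos [ 0.6282 -0.0299  0.0909] F [ 0.6  0.7 -0.2] q [-29.  47.  12.  91.  34.  68. -45.]
shift [ 0.0159 -0.0038 -0.016 ] rv [ 0.   -0.07 -0.11]
(np.float64(257.58182343836114), np.float64(194.33362280287378))
(np.float64(257.6050040722653), np.float64(193.37542134614873))
(np.float64(257.63305596903245), np.float64(192.21585994427573))
```

drive_tool([
  {"tx": 0.003, "ty": 0, "tz": 0.003, "rx": 0, "ry": 0, "rz": 0, "claw": 1},
  {"tx": 0.004, "ty": 0.001, "tz": 0.003, "rx": 0, "ry": 0, "rz": 0, "claw": 1},
  {"tx": 0.004, "ty": 0.002, "tz": 0.003, "rx": 0, "ry": 0, "rz": 0, "claw": 1},
  {"tx": 0.004, "ty": 0.003, "tz": 0.003, "rx": 0, "ry": 0, "rz": 0, "claw": 1},
  {"tx": 0.004, "ty": 0.004, "tz": 0.003, "rx": 0, "ry": 0, "rz": 0, "claw": 1},
  {"tx": 0.004, "ty": 0.005, "tz": 0.003, "rx": 0, "ry": 0, "rz": 0, "claw": 1},
])

```text
time_s: 9.57
position: [0.6333, -0.0287, 0.0857]
ee_rot: [179.9, 44.9, 84.8]
contact_force: [0.3, -0.6, 0.9]
finger_gap: 0.0002
grip_force: 0.0
```

```bash
python3 -c "
from h import *
arm();see();go(ring(.393),rot(.393))
"
```

```text
arm angle 0.39509332 796 off -0.0011756644
top 40 med 254.0 195.4 x 247 259 y 188 201
scene 35 med 253.8 188.5 x 252 258 y 182 198
t 9.725 pos [ 0.6332 -0.0288  0.0856] F [ 0.9 -0.3  0.1] q [-29.  48.  12.  90.  34.  68. -45.]
shift [ 0.0111 -0.0087 -0.0186] rv [ 0.02 -0.13 -0.08]
```

drive_tool([
  {"tx": 0, "ty": 0.001, "tz": 0, "rx": 0, "ry": 0, "rz": 0, "claw": 1},
  {"tx": 0, "ty": 0.002, "tz": 0, "rx": 0, "ry": 0, "rz": 0, "claw": 1},
  {"tx": 0, "ty": 0.003, "tz": 0, "rx": 0, "ry": 0, "rz": 0, "claw": 1},
  {"tx": 0, "ty": 0.004, "tz": 0, "rx": 0, "ry": 0, "rz": 0, "claw": 1},
])

```text
time_s: 10.22
position: [0.6371, -0.0291, 0.0856]
ee_rot: [179.9, 44.9, 84.8]
contact_force: [-0.4, -0.0, -0.2]
finger_gap: 0.0001
grip_force: 0.3
```

```bash
python3 -c "
from h import *
arm();see();go(ring(.393),rot(.393))
a=cam('wrist');b=cam('scene')
u,v=map(int,proj(b,ring()))
cv2.imwrite('pics/j.png',np.hstack([cv2.resize(a['pixels'][150:360,116:396],(400,300)),cv2.resize(b['pixels'][v-30:v+60,u-40:u+80],(400,300))]))
"
```

```text
arm angle 0.39983013 803 off -0.0011225305
top 42 med 253.8 195.2 x 246 259 y 188 201
scene 38 med 254.0 188.4 x 252 259 y 182 198
t 10.375 pos [ 0.637  -0.0291  0.0855] F [-1.  -0.4 -1.1] q [-29.  49.  12.  90.  34.  68. -45.]
shift [ 0.011  -0.0126 -0.0187] rv [ 0.   -0.13 -0.06]
```

View pics/j.png

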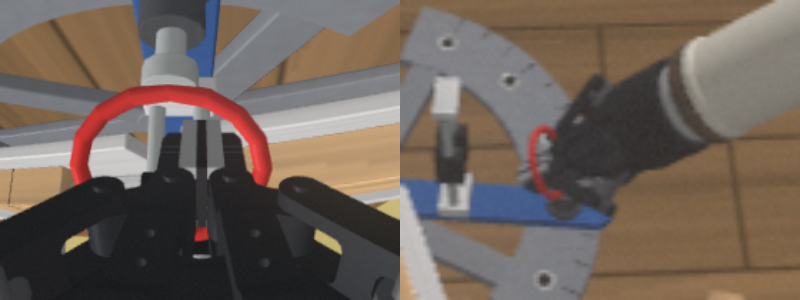

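Pin still rides on the plate (stem visible under the ring) and the finger is near the ring's right side with a few mm left; keep nudging.

drive_tool([
  {"tx": 0, "ty": 0.001, "tz": 0, "rx": 0, "ry": 0, "rz": 0, "claw": 1},
  {"tx": 0, "ty": 0.002, "tz": 0, "rx": 0, "ry": 0, "rz": 0, "claw": 1},
  {"tx": 0, "ty": 0.003, "tz": 0, "rx": 0, "ry": 0, "rz": 0, "claw": 1},
])

```text
time_s: 10.85
position: [0.6386, -0.0294, 0.0852]
ee_rot: [-179.9, 44.9, 84.8]
contact_force: [-7.1, 1.5, 0.8]
finger_gap: 0.0003
grip_force: 3.2
```

```bash
cat >> h.py <<'E'
def arm2():
    for n in('top','scene'):
        c=cam(n);h=cv2.cvtColor(c['pixels'],cv2.COLOR_BGR2HSV)
        m=(h[...,0]>100)&(h[...,0]<118)&(h[...,1]>150)&(h[...,2]>60)
        X,Y=fr(.39);P=np.array([onz(c,x,y,.033)-PV for y,x in zip(*np.where(m))])
        a=-P@X;b=P@Y
        for lo,hi in((.05,.08),(.11,.14),(-.16,-.12)):
            k=(a>lo)&(a<hi)&(abs(b)<.03)
            if k.sum()>20: print(n,lo,k.sum(),(b[k].min()+b[k].max())*500,'mean',b[k].mean()*1000, 'ang',.39+b[k].mean()/a[k].mean())
E
python3 -c "
from h import *
arm2();see();go(ring(.393),rot(.393))
"
```

```text
top 0.05 109 0.2456125687557674 mean -2.4089689399031466 ang 0.3524389902812237
top 0.11 150 2.23942585680776 mean 2.137732136707712 ang 0.4071028363898459Traceback (most recent call last):
  File "<string>", line 3, in <module>
    arm2();see();go(ring(.393),rot(.393))
    ~~~~^^
  File "h.py", line 53, in arm2
    a=-P@X;b=P@Y
      ~~^~
ValueError: matmul: Input operand 1 has a mismatch in its core dimension 0, with gufunc signature (n?,k),(k,m?)->(n?,m?) (size 3 is different from 0)
```

```bash
python3 -c "
from h import *
def oval(c,th,l):
    X,Y=fr(th);u=np.array([0,0,np.cos(.611)])+X*np.sin(.611);r=ring(th,l)
    q=np.array([proj(c,r+.030*np.cos(s)*Y+.025*np.sin(s)*u) for s in np.linspace(0,6.28,73)])
    return 'x %.1f %.1f y %.1f %.1f'%(q[:,0].min(),q[:,0].max(),q[:,1].min(),q[:,1].max())
see();go(ring(.393),rot(.393))
for n in('top','scene'):
  c=cam(n)
  for th in(.37,.393,.41):
    for l in(0,.011): print(n,th,l,oval(c,th,l))
a=cam('wrist');b=cam('top')
u,v=map(int,proj(b,ring(.39)))
cv2.imwrite('pics/k.png',np.hstack([cv2.resize(a['pixels'][150:360,116:396],(400,300)),cv2.resize(b['pixels'][v-45:v+45,u-40:u+80],(400,300),interpolation=2)]))
"
```

```text
top 43 med 253.2 195.4 x 246 259 y 188 201
scene 35 med 254.0 188.2 x 252 259 y 182 198
t 11.05 pos [ 0.6385 -0.0293  0.0852] F [-5.9  1.2  1.1] q [-29.  49.  12.  89.  34.  68. -45.]
shift [ 0.0108 -0.0141 -0.0189] rv [-0.15 -0.09 -0.02]
top 0.37 0 x 245.1 257.4 y 179.7 204.1
top 0.37 0.011 x 245.2 257.6 y 178.8 203.4
top 0.393 0 x 245.3 257.6 y 178.1 202.4
top 0.393 0.011 x 245.3 257.8 y 177.2 201.7
top 0.41 0 x 245.4 257.8 y 177.0 201.2
top 0.41 0.011 x 245.4 258.0 y 176.0 200.5
scene 0.37 0 x 252.5 262.6 y 183.2 203.1
scene 0.37 0.011 x 252.5 262.7 y 181.0 201.1
scene 0.393 0 x 252.4 262.6 y 184.4 204.4
scene 0.393 0.011 x 252.4 262.7 y 182.2 202.4
scene 0.41 0 x 252.3 262.5 y 185.3 205.4
scene 0.41 0.011 x 252.4 262.6 y 183.1 203.3
```

View pics/k.png

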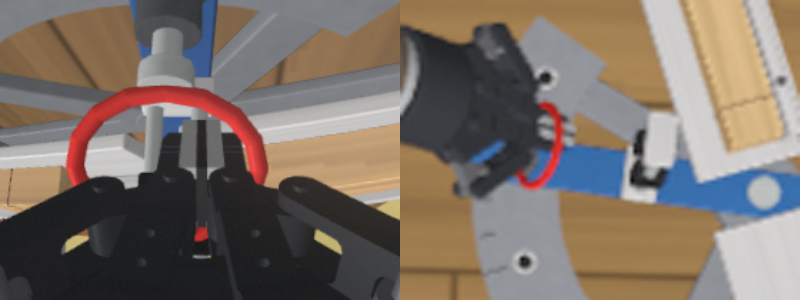

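drive_tool([
  {"tx": 0.002, "ty": -0.003, "tz": 0.0, "rx": 0, "ry": 0, "rz": 0, "claw": 1},
  {"tx": 0.004, "ty": -0.005, "tz": 0.0, "rx": 0, "ry": 0, "rz": 0, "claw": 1},
  {"tx": 0.004, "ty": -0.005, "tz": 0.0, "rx": 0, "ry": 0, "rz": 0, "claw": 1},
])

```text
time_s: 11.62
position: [0.6358, -0.0258, 0.0827]
ee_rot: [179.9, 44.9, 84.8]
contact_force: [-0.3, 0.7, 0.2]
finger_gap: -0.0002
grip_force: 0.0
```

```bash
python3 -c "
from h import *
see();go(ring(.393),rot(.393))
"
```

```text
top 44 med 253.1 195.6 x 246 258 y 188 201
scene 33 med 253.9 188.1 x 252 259 y 182 198
t 11.725 pos [ 0.6358 -0.0261  0.0829] F [-0.5  0.2  0.4] q [-29.  49.  12.  90.  34.  68. -45.]
shift [ 0.0071 -0.011  -0.0185] rv [ 0.06 -0.13 -0.07]
```

```bash
cat >> h.py <<'E'
def arm3(c,th):
    X,Y=fr(th);im=c['pixels'].astype(np.float32);bl=im[...,0]-im[...,2]
    bs=np.arange(-.035,.0351,.0005);out=[]
    for a in np.arange(.112,.16,.004):
        uv=np.array([proj(c,PV-a*X+b*Y+[0,0,.033]) for b in bs],np.float32)
        s=cv2.remap(bl,uv[None,:,0].copy(),uv[None,:,1].copy(),cv2.INTER_LINEAR)[0]
        k=s>55
        i=np.where(k)[0]
        if len(i)<10: continue
        lo,hi=i[0],i[-1]
        e=[np.interp(55,[s[lo-1],s[lo]],[bs[lo-1],bs[lo]]) if lo else np.nan, np.interp(-55,[-s[hi],-s[hi+1]],[bs[hi],bs[hi+1]]) if hi<len(bs)-1 else np.nan]
        out.append((a,e[0]*1e3,e[1]*1e3,th+np.mean(e)/a))
    print(np.array(out).round(3))
E
python3 -c "
from h import *
import pickle
arm3(pickle.load(open('c.pkl','rb'))[0],0);arm3(cam('top'),.39)"
```

```text
[[ 1.1200e-01 -1.8512e+01  1.6051e+01 -1.1000e-02]
 [ 1.1600e-01 -1.7898e+01  1.6045e+01 -8.0000e-03]
 [ 1.2000e-01 -1.8376e+01  1.6186e+01 -9.0000e-03]
 [ 1.2400e-01 -1.8147e+01  1.6051e+01 -8.0000e-03]
 [ 1.2800e-01 -1.8130e+01  1.6168e+01 -8.0000e-03]
 [ 1.3200e-01 -1.8319e+01  1.5998e+01 -9.0000e-03]
 [ 1.3600e-01 -1.8001e+01  1.6088e+01 -7.0000e-03]
 [ 1.4000e-01 -1.8456e+01  1.6035e+01 -9.0000e-03]
 [ 1.4400e-01 -1.8013e+01  1.5989e+01 -7.0000e-03]
 [ 1.4800e-01 -1.8550e+01  1.6003e+01 -9.0000e-03]
 [ 1.5200e-01 -1.8239e+01  1.4582e+01 -1.2000e-02]]
[[  0.112 -16.095  18.246   0.4  ]
 [  0.116 -16.044  18.741   0.402]
 [  0.12  -16.216  18.918   0.401]
 [  0.124 -16.101  18.85    0.401]
 [  0.128 -15.679  18.707   0.402]
 [  0.132 -15.478  19.222   0.404]
 [  0.136 -15.552  19.424   0.404]
 [  0.14  -15.851  19.478   0.403]
 [  0.144 -15.253  19.262   0.404]
 [  0.148 -15.204  19.263   0.404]
 [  0.152 -15.193  16.069   0.393]
 [  0.156 -15.484  10.391   0.374]]
```

drive_tool([
  {"tx": 0.001, "ty": -0.005, "tz": 0.0, "rx": 0, "ry": 0, "rz": 0, "claw": 1},
  {"tx": 0.001, "ty": -0.01, "tz": 0.0, "rx": 0, "ry": 0, "rz": 0, "claw": 1},
  {"tx": 0.001, "ty": -0.014, "tz": 0.0, "rx": 0, "ry": 0, "rz": 0, "claw": 1},
  {"tx": 0.001, "ty": -0.016, "tz": 0.0, "rx": 0, "ry": 0, "rz": 0, "claw": 1},
  {"tx": 0.001, "ty": -0.0175, "tz": 0.0, "rx": 0, "ry": 0, "rz": 0, "claw": 1},
  {"tx": 0.001, "ty": -0.019, "tz": 0.0, "rx": 0, "ry": 0, "rz": 0, "claw": 1},
])

```text
time_s: 12.52
position: [0.6166, -0.0237, 0.0821]
ee_rot: [179.9, 44.9, 84.8]
contact_force: [-0.4, 0.3, -0.7]
finger_gap: 0.0003
grip_force: 0.0
```

```bash
python3 -c "
from h import *
see();go(ring(.393),rot(.393));arm3(cam('top'),.39)
"
```

```text
top 44 med 253.9 196.0 x 247 258 y 188 201
scene 37 med 254.1 189.3 x 252 262 y 182 198
t 12.625 pos [ 0.6165 -0.0237  0.0821] F [-0.9  0.4  0.2] q [-30.  48.  12.  92.  34.  67. -47.]
shift [ 0.0061  0.0084 -0.0186] rv [ 0.02 -0.13 -0.07]
[[  0.112 -16.086  18.244   0.4  ]
 [  0.116 -16.042  18.761   0.402]
 [  0.12  -16.233  18.922   0.401]
 [  0.124 -16.085  18.86    0.401]
 [  0.128 -15.679  18.716   0.402]
 [  0.132 -15.463  19.176   0.404]
 [  0.136 -15.539  19.424   0.404]
 [  0.14  -15.851  19.475   0.403]
 [  0.144 -15.253  19.271   0.404]
 [  0.148 -15.224  19.432   0.404]
 [  0.152 -15.184  19.841   0.405]
 [  0.156 -15.473  -5.558   0.323]]
```

Not touching yet; continue slowly.

drive_tool([
  {"tx": 0, "ty": -0.001, "tz": 0, "rx": 0, "ry": 0, "rz": 0, "claw": 1},
  {"tx": 0, "ty": -0.002, "tz": 0, "rx": 0, "ry": 0, "rz": 0, "claw": 1},
  {"tx": 0, "ty": -0.003, "tz": 0, "rx": 0, "ry": 0, "rz": 0, "claw": 1},
  {"tx": 0, "ty": -0.004, "tz": 0, "rx": 0, "ry": 0, "rz": 0, "claw": 1},
])

```text
time_s: 13.18
position: [0.6132, -0.0233, 0.0822]
ee_rot: [179.8, 44.9, 84.7]
contact_force: [1.9, -0.3, -0.9]
finger_gap: -0.0
grip_force: 1.2
```

```bash
python3 -c "
from h import *
see();go(ring(.393),rot(.393));arm3(cam('top'),.39)
"
```

```text
top 48 med 254.6 196.7 x 247 259 y 188 204
scene 33 med 254.6 190.2 x 252 262 y 182 198
t 13.275 pos [ 0.6132 -0.0233  0.0822] F [ 3.1 -1.4 -1.1] q [-30.  47.  12.  93.  34.  67. -47.]
shift [ 0.0061  0.0117 -0.0185] rv [ 0.09 -0.15 -0.08]
[[  0.112 -19.103  15.257   0.373]
 [  0.116 -19.255  15.236   0.373]
 [  0.12  -19.151  15.512   0.375]
 [  0.124 -19.433  15.695   0.375]
 [  0.128 -19.63   15.619   0.374]
 [  0.132 -19.489  15.464   0.375]
 [  0.136 -19.181  15.242   0.376]
 [  0.14  -19.269  15.224   0.376]
 [  0.144 -19.413  15.556   0.377]
 [  0.148 -19.603  15.388   0.376]
 [  0.152 -19.708  15.472   0.376]
 [  0.156 -19.956  -9.51    0.296]]
```

```bash
cat >> h.py <<'E'
def wr():
    c=cam('wrist');im=c['pixels'];h=cv2.cvtColor(im,cv2.COLOR_BGR2HSV)
    m=(((h[...,0]<6)|(h[...,0]>174))&(h[...,1]>150)&(h[...,2]>90)).astype(np.uint8)
    n,l,s,ce=cv2.connectedComponentsWithStats(m);i=1+np.argmax(s[1:,4])
    y,x=np.where(l==i); W=(x.min()+x.max()+1)/2
    V=np.array(c['view']);f=192/np.tan(np.radians(c['vertical_fov'])/2)
    print('red x',x.min(),x.max()+1,'ymin',y.min(),'n',len(x))
    def pr(p):
        q=V[:3,:3]@p+V[:3,3];r=np.hypot(q[0],q[1]);a=np.arctan2(r,q[2]);return c['cx']+q[0]/r*a*f,c['cy']+q[1]/r*a*f
    def ov(v):
        th,lf=v;X,Y=fr(th);u=np.array([0,0,np.cos(.611)])+X*np.sin(.611);rr=ring(th,lf)
        q=np.array([pr(rr+.0332*np.cos(s)*Y*(1)+.0282*np.sin(s)*u) for s in np.linspace(0,6.28,181)])
        return np.array([q[:,0].min(),q[:,0].max(),q[:,1].min()])
    for v in((.393,0),(.393,.011),(.38,.011),(.405,.011)): print(v,ov(v).round(1))
E
sed -i 's/\.0332/.033/;s/\.0282/.028/' h.py
python3 -c "
from h import *
wr();print(cv2.imread('pics/j.png').shape)"
```

```text
red x 208 344 ymin 201 n 2565
(0.393, 0) [213.4 349.8 196.2]
(0.393, 0.011) [212.2 352.2 218.3]
(0.38, 0.011) [207.5 347.9 218.3]
(0.405, 0.011) [216.7 356.1 218.3]
(300, 800, 3)
```

drive_tool([
  {"tx": 0.001, "ty": 0.004, "tz": 0, "rx": 0, "ry": 0, "rz": 0, "claw": 1},
  {"tx": 0.002, "ty": 0.008, "tz": 0, "rx": 0, "ry": 0, "rz": 0, "claw": 1},
  {"tx": 0.003, "ty": 0.012, "tz": 0, "rx": 0, "ry": 0, "rz": 0, "claw": 1},
  {"tx": 0.003, "ty": 0.012, "tz": 0, "rx": 0, "ry": 0, "rz": 0, "claw": 1},
])

```text
time_s: 13.88
position: [0.6249, -0.0223, 0.0798]
ee_rot: [179.9, 44.9, 84.8]
contact_force: [0.1, -1.0, 0.2]
finger_gap: -0.0
grip_force: 0.0
```

```bash
python3 -c "
from h import *
go(ring(.393),rot(.393));wr();see();arm3(cam('top'),.39)"
```

```text
t 13.875 pos [ 0.6249 -0.0223  0.0798] F [ 0.1 -1.   0.2] q [-30.  48.  11.  91.  34.  67. -46.]
shift [ 0.003   0.0001 -0.0188] rv [ 0.01 -0.12 -0.07]
red x 185 320 ymin 208 n 2440
(0.393, 0) [190.1 326.6 203. ]
(0.393, 0.011) [188.4 328.3 225.3]
(0.38, 0.011) [183.9 323.7 225.3]
(0.405, 0.011) [192.6 332.4 225.3]
top 46 med 254.0 197.0 x 246 258 y 188 204
scene 37 med 254.1 189.6 x 252 262 y 182 198
[[  0.112 -19.116  15.262   0.373]
 [  0.116 -19.271  15.209   0.372]
 [  0.12  -19.118  15.537   0.375]
 [  0.124 -19.425  15.719   0.375]
 [  0.128 -19.63   15.628   0.374]
 [  0.132 -19.458  15.454   0.375]
 [  0.136 -19.201  15.268   0.376]
 [  0.14  -19.27   15.252   0.376]
 [  0.144 -19.182  15.576   0.377]
 [  0.148 -19.582  15.651   0.377]
 [  0.152 -19.7    15.498   0.376]
 [  0.156 -19.929   1.968   0.332]]
```

Run:
```python
from h import *
o=status.get_obs();c=cam('wrist');V0=np.array(c['view']);f=192/np.tan(np.radians(c['vertical_fov'])/2)
def T(p,e):
    M=np.eye(4);M[:3,:3]=R.from_euler('xyz',e,degrees=True).as_matrix();M[:3,3]=p;return M
K=V0@T(o['position'],o['ee_rot'])
for nm,p,e,th in(('g',[.5623,-.0302,.0746],[-180,44.9,107.35],0),('f',[.555,.0027,.1078],[179.9,44.9,107.4],0),('j',[.637,-.0291,.0855],[179.9,44.9,84.8],.4),('k',[.6385,-.0293,.0852],[180,44.9,84.8],.4),('i',[.6172,-.0279,.1019],[179.8,44.9,87.4],.335)):
    V=K@np.linalg.inv(T(p,e))
    im=cv2.imread(f'pics/{nm}.png')[:,:400];h=cv2.cvtColor(im,cv2.COLOR_BGR2HSV)
    m=(((h[...,0]<6)|(h[...,0]>174))&(h[...,1]>150)&(h[...,2]>90)).astype(np.uint8)
    n,l,s,ce=cv2.connectedComponentsWithStats(m);i=1+np.argmax(s[1:,4]);y,x=np.where(l==i)
    print(nm,'obs',x.min()*.7+116,(x.max()+1)*.7+116,y.min()*.7+150)
    for lf in(0,.011,.015):
        X,Y=fr(th);u=np.array([0,0,np.cos(.611)])+X*np.sin(.611);q=[]
        for s in np.linspace(0,6.28,181):
            P=V@np.append(ring(th,lf)+.033*np.cos(s)*Y+.028*np.sin(s)*u,1);r=np.hypot(P[0],P[1]);a=np.arctan2(r,P[2]);q.append((c['cx']+P[0]/r*a*f,c['cy']+P[1]/r*a*f))
        q=np.array(q);print('  ',lf,q[:,0].min().round(1),q[:,0].max().round(1),q[:,1].min().round(1))
```

```text
g obs 186.7 324.6 216.5
   0 190.0 329.0 212.4
   0.011 188.4 330.6 235.5
   0.015 187.9 331.2 244.2
f obs 198.6 303.6 189.2
   0 201.0 307.7 185.6
   0.011 199.7 308.9 202.0
   0.015 199.3 309.3 208.3
j obs 165.0 306.4 210.2
   0 165.6 304.4 186.0
   0.011 163.1 305.8 208.1
   0.015 162.3 306.2 216.5
k obs 162.9 303.6 210.2
   0 162.5 301.2 186.5
   0.011 159.9 302.5 208.6
   0.015 159.1 302.9 217.0
i obs 185.3 323.2 190.6
   0 187.6 321.2 155.8
   0.011 185.5 323.3 175.4
   0.015 184.7 324.0 182.9
```

The wrist-view calibration against the earlier home state shows the lift is about 0 and the angle about 0.39, so the pin has snapped in. Drawing clear.

drive_tool([
  {"tx": 0.002, "ty": -0.001, "tz": -0.005, "rx": 0, "ry": 0, "rz": 0, "claw": 1},
  {"tx": 0.003, "ty": -0.001, "tz": -0.015, "rx": 0, "ry": 0, "rz": 0, "claw": 1},
  {"tx": 0.003, "ty": -0.001, "tz": -0.03, "rx": 0, "ry": 0, "rz": 0, "claw": 1},
  {"tx": 0.003, "ty": -0.001, "tz": -0.05, "rx": 0, "ry": 0, "rz": 0, "claw": 1},
  {"tx": 0.003, "ty": -0.001, "tz": -0.08, "rx": 0, "ry": 0, "rz": 0, "claw": 1},
  {"tx": 0.003, "ty": -0.001, "tz": -0.11, "rx": 0, "ry": 0, "rz": 0, "claw": 1},
  {"tx": 0.003, "ty": -0.001, "tz": -0.14, "rx": 0, "ry": 0, "rz": 0, "claw": 1},
  {"tx": 0.003, "ty": -0.001, "tz": -0.14, "rx": 0, "ry": 0, "rz": 0, "claw": 1},
])

```text
time_s: 15.12
position: [0.6342, 0.0823, 0.1791]
ee_rot: [179.6, 44.6, 84.8]
contact_force: [0.8, 0.4, -0.3]
finger_gap: -0.0
grip_force: 0.0
```

```bash
python3 -c "
from h import *
go(ring(.393),rot(.393));wr();see();arm3(cam('top'),.39)
for n in('top','scene'):
  c=cam(n)
  for l in(0,.011):
    X,Y=fr(.39);u=np.array([0,0,np.cos(.611)])+X*np.sin(.611);r=ring(.39,l)
    q=np.array([proj(c,r+.033*np.cos(s)*Y+.028*np.sin(s)*u) for s in np.linspace(0,6.28,73)]);print(n,l,q.min(0),q.max(0))
"
```

```text
t 15.125 pos [0.6342 0.0823 0.1791] F [ 0.8  0.4 -0.3] q [-35.  44.  10.  82.  31.  82. -44.]
shift [-0.0019 -0.0005  0.1257] rv [ 0.33 -0.38 -0.06]
red x 219 289 ymin 162 n 1037
(0.393, 0) [222.1 292.1 159. ]
(0.393, 0.011) [221.5 292.9 168.8]
(0.38, 0.011) [219.1 290.5 168.8]
(0.405, 0.011) [223.7 295.1 168.8]
top 67 med 250.9 195.9 x 245 259 y 188 204
scene 39 med 256.2 189.1 x 252 262 y 182 198
[[  0.112 -19.131  15.251   0.373]
 [  0.116 -19.263  15.219   0.373]
 [  0.12  -19.151  15.543   0.375]
 [  0.124 -19.433  15.712   0.375]
 [  0.128 -19.63   15.622   0.374]
 [  0.132 -19.462  15.463   0.375]
 [  0.136 -19.206  15.265   0.376]
 [  0.14  -19.26   15.263   0.376]
 [  0.144 -19.183  15.576   0.377]
 [  0.148 -19.582  15.654   0.377]
 [  0.152 -19.699  15.598   0.377]
 [  0.156 -19.894   7.081   0.349]]
top 0 [244.5488157 177.1413573] [258.38134685 203.86527567]
top 0.011 [244.55520635 176.19437667] [258.53790043 203.19559834]
scene 0 [251.80518699 183.21890122] [263.16089002 205.28659997]
scene 0.011 [251.80763493 181.0237822 ] [263.25743453 203.24713727]
```

drive_tool([
  {"tx": -0.03, "ty": 0, "tz": -0.04, "rx": 0, "ry": 0, "rz": 0, "claw": 1},
  {"tx": -0.06, "ty": 0, "tz": -0.09, "rx": 0, "ry": 0, "rz": 0, "claw": 1},
  {"tx": -0.08, "ty": 0, "tz": -0.13, "rx": 0, "ry": 0, "rz": 0, "claw": 1},
  {"tx": -0.08, "ty": 0, "tz": -0.13, "rx": 0, "ry": 0, "rz": 0, "claw": 1},
  {"tx": -0.08, "ty": 0, "tz": -0.13, "rx": 0, "ry": 0, "rz": 0, "claw": 1},
])

```text
time_s: 16.05
position: [0.6353, 0.1124, 0.3246]
ee_rot: [-180.0, 44.9, 84.8]
contact_force: [-0.1, -0.1, -0.1]
finger_gap: -0.0001
grip_force: 0.0
```

Run:
```python
from h import *
import pickle
A=pickle.load(open('c.pkl','rb'));N=(cam('top'),cam('scene'))
print(status.get_obs()['position'],status.get_obs()['contact_force'])
for nm,a,n in(('top',A[0],N[0]),('scene',A[1],N[1])):
    for c,th in((a,0),(n,.393)):
        h=cv2.cvtColor(c['pixels'],cv2.COLOR_BGR2HSV);m=((h[...,0]<6)|(h[...,0]>174))&(h[...,1]>130)&(h[...,2]>70)
        u,v=map(int,proj(c,ring(th)));k=np.zeros_like(m);k[v-18:v+18,u-18:u+18]=1;y,x=np.where(m&k)
        print(nm,th,'obs',x.min(),x.max(),y.min(),y.max(),'mid',(x.min()+x.max())/2,(y.min()+y.max())/2,'pred mid',[np.round(proj(c,ring(th,l)),1) for l in(0,.011)])
    d=cv2.absdiff(a['pixels'],n['pixels']).max(2)
    for q,r in(('top',[(305,148),(341,257),(115,257),(149,175)]),('scene',[(212,237),(183,157),(361,151),(351,219)])):
        if q==nm: print([int((d[y-14:y+15,x-14:x+15]>40).sum()) for x,y in r])
```

```text
[0.63502274 0.11207644 0.32383926] [ 0.42751776 -0.04816117 -0.2918792 ]
top 0 obs 247 261 206 231 mid 254.0 218.5 pred mid [array([253.8, 218.4]), array([253.9, 217.9])]
top 0.393 obs 245 259 179 204 mid 252.0 191.5 pred mid [array([251.3, 190.2]), array([251.4, 189.4])]
[0, 0, 0, 438]
scene 0 obs 247 260 164 182 mid 253.5 173.0 pred mid [array([253.9, 174.3]), array([253.9, 172.1])]
scene 0.393 obs 252 262 182 203 mid 257.0 192.5 pred mid [array([257.6, 194.3]), array([257.6, 192.2])]
[0, 0, 41, 0]
```

```bash
python3 -c "
from rig import ticket;print(ticket.sign_off())"
```

```text
the job is handed in; nothing more can be done
None
```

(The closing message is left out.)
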